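# Shut a taper plug cock so that it holds, and pin it for lock-out

## Robot

A 6-joint arm with a two-finger parallel gripper is mounted at the origin on the work surface. World frame = base frame: x ahead of the robot, y to its left, z up, the work surface at z = 0. Lengths are in m, angles in rad, forces in N, time in s.
With the tool pointing down it reaches from about 0.375 to 0.9 m from the base axis. Payload 3.1 kg.
Tool frame: the origin (TCP) lies between the finger pads; the fingertips stand 22 mm ahead of it and the grasp point (between the pads) lies 3 mm ahead of it; z points along the fingers, y is the line along which they close (so a half turn about z gives the same grasp; the last joint's range is limited). The gripper opens to 87 mm and grips with 3 to 60 N. Pads are 19 mm wide; open, the fingers measure 117 mm over their backs; the gripper's body (75 mm by 190 mm) begins 51 mm behind the grasp point.
Start: joints at [0.966, 0.527, 1.433, -0, 1.181, -0.178], TCP at [0.259, 0.569, 0.222] pointing down, gripper open.
Joint ranges: [-3.08, 3.08], [-0.75, 2.2], [0.22, 2.44], [-1.43, 4.57], [0, 2.65], [-2.85, 2.85]. Speed limits (rad/s): [2.79, 2.79, 3.14, 3.14, 3.14, 3.14].

## Interface

Orientations are given as a unit quaternion [x, y, z, w].
In Python, from rig import get_obs, camera, get_calibration, hand_in, cut_out gives the robot as it stands.
- The arm moves only by the shell command python3 -m inch 'ROWS' [OPENING] [FORCE]. ROWS is JSON, one flat list of numbers, 6 for each row, row after row: the shift along the tool's x, y, z scaled (see below), then the turn, a rotation vector about the tool's x, y, z scaled (see below). A call has 1 to 20 rows; each row is the pose to reach, as a shift and turn from the pose commanded when the call began, along the tool's axes at that moment; what a row does not reach only later rows make up. The controller multiplies each number of a shift by 0.08 m and each number of a turn by 90 degrees. A row lasts 1/12 s, in which the tool goes at most 41.7 mm and 7.16 degrees, less where a joint would pass 70% of its speed; a pose out of reach is approached as far as the arm can. A call with a number of a shift or a turn outside -1 to 1 is refused whole. A call with a gripper value outside its range is refused whole. OPENING is the finger opening in mm, from 0 to 87, set as the call begins (- or left out, the last holds). The fingers move at their own pace and stop on an object; FORCE is the grip in N (left out, the last holds). Time passes only in rows, so rows that repeat a pose let the fingers close. It gives the time, the measured TCP pose, the force, the opening and the grip force at its end, in the units of the state.
- get_obs(): the state, without advancing time (a new reading comes with each control period).
- camera(name): name is "scene" or "top" or "wrist"; returns the picture (400x640x3 uint8, red, green, blue); there is no depth.
- get_calibration(name): a dict with "vertical_fov" (degrees; the focal length in pixels is half the picture's height over the tangent of half this angle, whatever the lens; pixels are square), "cx", "cy" (the principal point, pixels), "T" (4x4, takes a point from camera to world coordinates). Camera axes: x right, y down, z forward; pixel columns grow to the right and rows downward; lengths in m; the calibration is good to about 2 mm. The wrist camera is an equidistant fisheye: a pixel r from the principal point sees the ray r / f radians off the axis. A picture is of the moment at which its call begins: read the wrist's pose just before it. get_calibration takes no time and is no camera call; for the wrist camera it gives the pose at the moment of the call.
- hand_in(): hands the job in; it is judged then, once.
Trained networks look in the newest picture that a camera, given by its name, has taken for a name from the list of things; names that differ only in an ending like _2 or _b are one class to them, and where a whole thing is asked for, a point or a joint stands for the part that bears it (a point fixed in the world has none). Each returns a list of dicts, best first, with "conf" (0 to 1); they miss things now and then, are a little off and sometimes report something else, mostly with a low value. They report only what shows in the picture. A call takes as long as a camera call. They do not tell look-alikes from the thing itself.
- cut_out(camera, thing): "region" (400x640 bool, what is visible of it) and "bbox" ([left, top, right, bottom] in pixels, round what is visible of it).
The state is a dict: "time": time; "q": joint angles; "joint_velocities": joint speeds; "joint_torque": joint torques, N m; "position": TCP position; "tool_rot": TCP orientation; "ft_force": force on the tool from outside, world axes, zero at the start; "moment": the same for the moment, N m; "grip_width": finger opening in m; "grip_force": force on a finger pad.
Only numpy, scipy, OpenCV 4.12 (cv2) and the standard library are available. Lean on these libraries where they do the work, as an engineer would, in place of code of your own. Each camera call takes 0.05 s, during which the arm holds its last target. There are 200 camera calls.

## Task

Lock the bench air off before the wheel change. First move the flanged casting that stands in the lever's swing well clear of it and leave it standing; then, pressing the lever down so that the tapered plug goes fully home, swing it all the way to its shut stop so that it stays there by itself when you let go for a second. Finally pass the locking pin from its stand down through both ears of the yoke and the lever's eye until its collar rests on the upper ear, let go, and leave the other things where they are.

Things in the scene. Friction and masses are not known exactly. Their poses are not given: they have to be found in the camera images.
- cock: Fixed air cock: round brass body (72 mm across, top 60 mm above the bench) on a foot bar with a steel yoke. Origin: on the bench under the plug's axis; z up. In its frame the lever points 47 deg from +x towards +y when open, 133 deg when shut; the casting stands around +y between. Two pipe stubs (130 mm long, 34 mm thick at most, 33 mm high) leave at -90 and -143 deg.
- plug_axis (a point): Point on the plug's vertical axis, 60 mm above the bench, at the top of the fixed brass body. The lever hub above it is 50 mm across, its cap ends 103 mm above the bench when the plug is up.
- lever (a joint): Angle of the lever about the plug's vertical axis: 0 open (stop), 1.50 shut (stop, the eye under the yoke hole); grows anticlockwise seen from above. A return spring (about 0.05 N m open, 0.09 shut, some 1 N at the pad) swings it back open unless the plug is wedged home.
- plug (a joint): How far the plug, with its lever, is pressed into its taper: 0 up, 0.010 m fully home (hard stop). It stays at the depth where it is left. The first 6 mm take about 9 N, rising to about 17 N at 10 mm; only the last 4 mm wedge it so that it resists turning and holds the lever (about 0.25 N m when home).
- lever_pad (a point): Middle of the lever's flat top, 80 mm from the axis; x outwards, y to the anticlockwise (shutting) side. Steel plate 44 mm wide, 8 thick, top 82 mm above the bench (72 when home). On its anticlockwise edge, 44 to 116 mm from the axis, stands a rib 5 mm thick, 22 high, inner face 17 mm from the middle line: press on the flat, push the rib's inner face to shut.
- lever_eye (a point): Centre of the eye, at the top face of the lever's flat end tab, 150 mm from the plug's axis: a 24 mm hole in a tab 36 mm wide and 8 mm thick that ends 178 mm from the axis. The tab hits the upper ear unless the plug is at least 4 mm down; then it passes below it.
- yoke_hole (a point): Centre of the 20 mm hole in the upper ear, at its top face, 86 mm above the bench, 150 mm from the plug's axis; x away from the axis, z up. Upper ear 78 to 86 mm high, lower ear 40 to 48 mm, both 46 mm long in x and 50 in y, holes in line; a web 10 mm thick joins them on the +y side, 25 to 35 mm from the hole. The foot below is 10 mm high.
- casting: Loose aluminium flanged hub standing on its flange: flange 90 mm across, 14 high, above it a round hub 50 to 54 mm across up to 95 mm; about 0.6 kg. Origin: centre of its underside, z along its axis. It starts 140 to 160 mm from the plug's axis in the lever's swing; it is clear when its axis is more than 215 mm from the plug's axis.
- stand: Fixed dark steel block 70 x 70 x 68 mm with a 16 mm hole 62 mm deep in its top, holding the locking pin. Origin: centre of its underside.
- pin: Loose steel locking pin, upright in its stand: shank 12 mm thick and 60 mm long with a tapered tip, then a collar 34 mm across and 6 mm thick, then a round grip 20 mm across and 40 mm long; 106 mm in all, about 0.12 kg. Origin: centre of the shank's tip; z runs up the pin (grip from 66 to 106 mm).
- tin: Bystander: an upright aluminium can, 72 mm across and 110 mm high. Origin: centre of its underside.
- flange: Bystander: an aluminium ring lying flat, 110 mm across, 56 mm hole, 35 mm high. Origin: centre of its underside.
- scraper: Bystander: a hand tool with a blue handle, 190 mm long, lying on the bench. Origin: under its middle.
Things that resemble listed ones, but are neither listed nor needed, are in the scene too. Leave any red or yellow look-alike of the casting alone.

How it is judged:
By the outcome, as a careful person would: the job done as asked, in the order asked, and still so for the second after the job is handed in, with the robot touching nothing.
It also fails if it takes over 72 s, if anything falls off the work surface, if the arm or the gripper's body presses on something with over 40 N, if the wrist force passes 120 N, or if a joint passes its speed limit or range.

## Working session

There is one attempt and no reset: what is moved stays moved. The work goes in short steps, Python scripts to look and compute and a shell command to move; the robot and the scene stay as the last step left them, time stands still between calls to the robot, and variables do not carry over. Pictures are saved under pics/ and viewed, at most 10 in all, crops included, and the job is handed in when it is done.

```bash
ls; mkdir -p pics; python3 - <<'E'
from rig import *
import cv2,numpy as np
o=get_obs();print({k:np.round(v,3).tolist() for k,v in o.items()})
for c in("scene","top"):
    im=camera(c);cv2.imwrite(f"pics/{c}0.png",im[:,:,::-1])
    k=get_calibration(c);print(c,k["vertical_fov"],k["cx"],k["cy"],np.round(k["T"],3).tolist())
    for t in("cock","lever","casting","stand","pin","tin","flange","scraper"):
        print(t,[(round(float(d["conf"]),2),np.round(d["bbox"]).astype(int).tolist(), np.round(np.argwhere(d["region"]).mean(0)[::-1]).tolist()) for d in cut_out(c,t)][:4])
k=get_calibration("wrist");print(k["vertical_fov"],np.round(k["T"],3).tolist())
E
```

```text
pics
{'time': 0.0, 'q': [0.966, 0.528, 1.434, 0.0, 1.181, -0.178], 'joint_velocities': [-0.001, -0.0, 0.001, 0.0, 0.003, 0.001], 'joint_torque': [0.001, -44.004, -17.659, 0.063, 0.058, -0.0], 'position': [0.258, 0.568, 0.221], 'tool_rot': [0.212, 0.977, -0.001, -0.0], 'ft_force': [-0.681, -0.044, 0.363], 'moment': [-0.014, 0.073, -0.001], 'grip_force': 0.0, 'grip_width': 0.086}
scene 44.56657494465257 327.3399847387666 199.93690831122527 [[-0.439, 0.758, -0.483, 1.134], [0.899, 0.365, -0.243, 0.262], [-0.008, -0.541, -0.841, 1.024], [0.0, 0.0, 0.0, 1.0]]
cock [(0.72, [244, 164, 370, 266], [315.0, 206.0])]
lever [(0.73, [283, 189, 336, 265], [308.0, 222.0])]
casting [(0.96, [427, 247, 469, 295], [450.0, 271.0]), (0.77, [342, 206, 380, 254], [361.0, 229.0]), (0.71, [366, 280, 406, 354], [384.0, 328.0]), (0.66, [328, 124, 361, 170], [346.0, 148.0])]
stand [(0.72, [482, 213, 524, 258], [500.0, 237.0])]
pin [(0.57, [501, 218, 516, 237], [507.0, 225.0])]
tin [(0.83, [208, 99, 243, 146], [224.0, 122.0])]
flange [(0.89, [183, 204, 229, 251], [206.0, 226.0])]
scraper [(0.96, [368, 278, 409, 3
[... 233 characters left out ...]
40.0, 198.0])]
lever [(0.86, [296, 140, 364, 202], [333.0, 176.0]), (0.21, [295, 139, 404, 254], [341.0, 198.0])]
casting [(0.77, [327, 263, 360, 299], [343.0, 278.0]), (0.75, [275, 188, 310, 220], [291.0, 203.0]), (0.61, [187, 184, 226, 216], [206.0, 199.0])]
stand [(0.65, [153, 229, 198, 267], [174.0, 249.0])]
pin [(0.75, [159, 245, 178, 261], [168.0, 251.0])]
tin [(0.79, [450, 232, 489, 263], [469.0, 247.0])]
flange [(0.88, [395, 124, 441, 165], [417.0, 144.0]), (0.61, [294, 141, 363, 205], [333.0, 176.0])]
scraper [(0.97, [232, 110, 246, 182], [238.0, 135.0])]
65.70646984690485 [[0.415, 0.875, 0.249, 0.189], [0.91, -0.399, -0.114, 0.6], [-0.0, 0.274, -0.962, 0.383], [0.0, 0.0, 0.0, 1.0]]
```

View pics/top0.png

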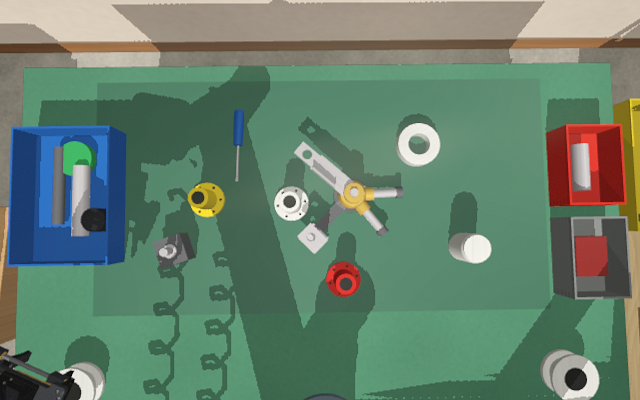

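View pics/scene0.png

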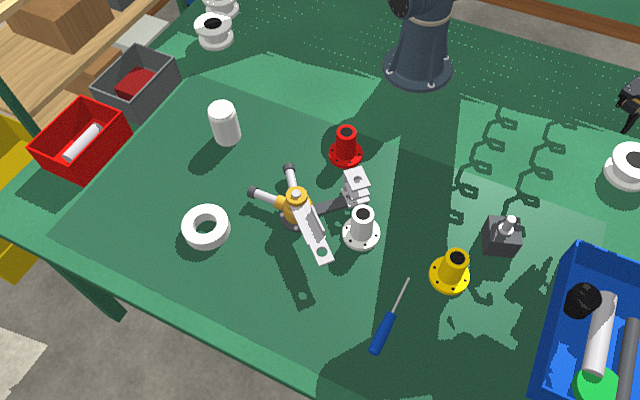

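```bash
cat > h.py <<'E'
import numpy as np, cv2
from rig import *
def ray(c,u,v,k=None):
    k=k or get_calibration(c);f=200/np.tan(np.radians(k["vertical_fov"])/2);T=np.array(k["T"])
    d=np.array([(u-k["cx"])/f,(v-k["cy"])/f,1.])
    if c=="wrist":
        r=np.hypot(d[0],d[1]);d=np.array([d[0]/r*np.sin(r),d[1]/r*np.sin(r),np.cos(r)]) if r>1e-9 else np.array([0,0,1.])
    return T[:3,3],T[:3,:3]@d
def at(c,u,v,z,k=None):
    p,d=ray(c,u,v,k);return p+d*(z-p[2])/d[2]
def proj(c,P,k=None):
    k=k or get_calibration(c);f=200/np.tan(np.radians(k["vertical_fov"])/2);T=np.array(k["T"])
    q=T[:3,:3].T@(np.array(P)-T[:3,3])
    if c=="wrist":
        r=np.hypot(q[0],q[1]);a=np.arctan2(r,q[2]);return np.array([k["cx"]+f*a*q[0]/r,k["cy"]+f*a*q[1]/r])
    return np.array([k["cx"]+f*q[0]/q[2],k["cy"]+f*q[1]/q[2]])
def tcp():
    from scipy.spatial.transform import Rotation as R
    o=get_obs();return np.array(o["position"]),R.from_quat(o["tool_rot"]),o
def togo(P,yaw,R0=None):
    "row (units) to TCP position P with tool down, tool y axis at world angle yaw (mod pi)"
    from scipy.spatial.transform import Rotation as R
    p,r,o=tcp();best=None
    for a in(yaw,yaw+np.pi):
        y=np.array([np.cos(a),np.sin(a),0]);z=np.array([0,0,-1.]);x=np.cross(y,z)
        w=(r.inv()*R.from_matrix(np.c_[x,y,z])).as_rotvec()
        print("row",np.round(r.inv().apply(np.array(P)-p)/.08,3),np.round(w/(np.pi/2),3),"q6",round(o["q"][5],2))
E
python3 - <<'E'
from h import *
im=cv2.imread("pics/top0.png")[120:310,140:420]
cv2.imwrite("pics/c1.png",cv2.resize(im,None,fx=2.8,fy=2.8,interpolation=cv2.INTER_CUBIC))
E
```

```text
(no output)
```

View pics/c1.png

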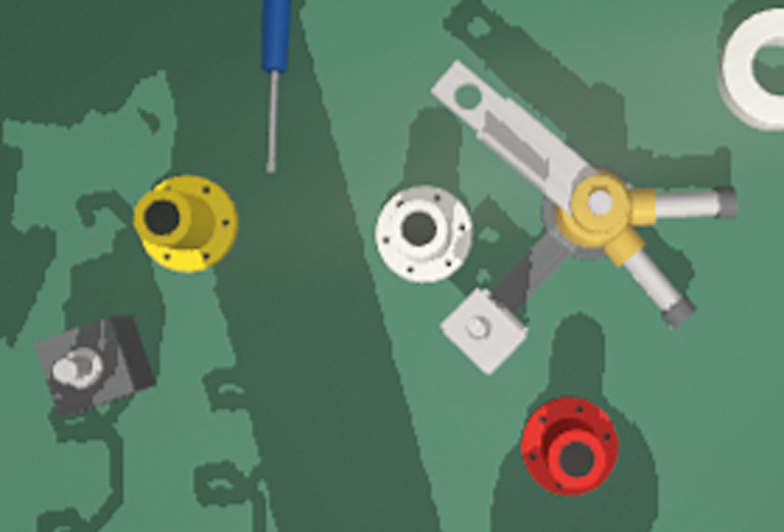

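The crop shows three castings at top-picture pixels white (291,203), yellow (206,199) and red (343,278). The white aluminium one, standing in the swing between the lever's eye (307,155) and the yoke hole (311,237), is the one meant.

```bash
python3 - <<'E'
from h import *
def c2(x,y): return 140+(x-.9)/2.8,120+(y-.9)/2.8
def P(n,x,y,z):
    p=at("top",*c2(x,y),z);print(n,np.round(p,4),"scene px",np.round(proj("scene",p)));return p
a=P("cap",599,202,.103);e=P("eye",468,97,.082);y=P("hole",478,327,.086)
for q in(e,y):
    d=(q-a)[:2];print(np.hypot(*d),np.degrees(np.arctan2(d[1],d[0])))
c=P("cast flange",424,233,.014);h=P("cast hub",420,229,.095)
P("pin top",65,370,.112);P("collar",80,365,.072)
P("tin",0,0,.1);d=(c-a)[:2];print("cast",np.hypot(*d),np.degrees(np.arctan2(d[1],d[0])))
for s,pts in{"stand":[(37,345),(112,318),(135,385),(57,417)]}.items():
    for q in pts: P(s,*q,.068)
P("red",570,446,.014);P("yel",186,223,.014)
for n,u,v,z in(("tin",469,247,.055),("ring",418,145,.017)):print(n,at("top",u,v,z))
E
```

```text
cap [ 0.6166 -0.0771  0.103 ] scene px [296. 192.]
eye [0.7132 0.0354 0.082 ] scene px [322. 250.]
hole [0.5099 0.029  0.086 ] scene px [358. 178.]
0.14824986942385768 49.34804507052671
0.15047651899135744 135.1606320589548
cast flange [0.5966 0.0792 0.014 ] scene px [361. 230.]
cast hub [0.5957 0.0782 0.095 ] scene px [363. 212.]
pin top [0.4793 0.3779 0.112 ] scene px [512. 218.]
collar [0.4811 0.3795 0.072 ] scene px [507. 228.]
tin [0.8    0.4418 0.1   ] scene px [499. 370.]
cast 0.1576277822559109 97.28010051077636
stand [0.499  0.4188 0.068 ] scene px [522. 242.]
stand [0.5219 0.353  0.068 ] scene px [490. 239.]
stand [0.4626 0.3324 0.068 ] scene px [488. 215.]
stand [0.4356 0.4006 0.068 ] scene px [521. 217.]
red [ 0.3964 -0.0546  0.014 ] scene px [345. 151.]
yel [0.6089 0.3021 0.014 ] scene px [450. 273.]
tin [ 0.47687513 -0.37105037  0.055     ]
ring [ 0.74602228 -0.25917859  0.017     ]
```

```bash
R='[-0.9,-0.54,0.06,0,0,0,-0.9,-0.54,0.06,0,0,0,-0.9,-0.54,0.06,0,0,0]'
for i in 1 2 3; do :; done
python3 -m inch '[-0.9,-0.54,0.06,0,0,0,-0.9,-0.54,0.06,0,0,0,-0.9,-0.54,0.06,0,0,0]' 87 20
python3 -m inch '[-0.9,-0.54,0.06,0,0,0,-0.9,-0.54,0.06,0,0,0,-0.9,-0.54,0.06,0,0,0]'
python3 -m inch '[-0.9,-0.54,0.06,0,0,0,-0.9,-0.54,0.06,0,0,0,-0.9,-0.54,0.06,0,0,0]'
python3 -m inch '[-0.9,-0.54,0.06,0,0,0,-0.9,-0.54,0.06,0,0,0,-0.9,-0.54,0.06,0,0,0]'
python3 -m inch '[-0.9,-0.54,0.06,0,0,0,-0.9,-0.54,0.06,0,0,0,-0.9,-0.54,0.06,0,0,0]'
python3 -m inch '[-0.9,-0.54,0.06,0,0,0,-0.9,-0.54,0.06,0,0,0,-0.9,-0.54,0.06,0,0,0]'
python3 -m inch '[-0.9,-0.54,0.06,0,0,0,-0.9,-0.54,0.06,0,0,0,-0.9,-0.54,0.06,0,0,0,-0.9,-0.54,0.06,0,0,0]'
python3 - <<'E'
from h import *
cv2.imwrite("pics/w1.png",camera("wrist")[:,:,::-1])
print([(d["conf"],d["bbox"]) for d in cut_out("wrist","casting")])
print(proj("wrist",[.596,.079,.095]),proj("wrist",[.6166,-.0771,.103]),proj("wrist",[.51,.029,.086]),proj("wrist",[.7132,.0354,.082]))
togo([.596,.079,.073],np.radians(65.5))
E
```

```text
time: 1.15
position: [0.309, 0.4947, 0.2165]
tool_rot: [0.214, 0.977, -0.002, 0.001]
ft_force: [-0.4, -0.4, -0.8]
grip_width: 0.087
grip_force: 0.0
time: 1.4
position: [0.3572, 0.4259, 0.212]
tool_rot: [0.214, 0.977, -0.002, 0.001]
ft_force: [-0.6, 0.5, 0.2]
grip_width: 0.0866
grip_force: 0.0
time: 1.65
position: [0.4054, 0.3573, 0.2074]
tool_rot: [0.214, 0.977, -0.001, 0.001]
ft_force: [-0.3, -0.0, -0.2]
grip_width: 0.0873
grip_force: 0.0
time: 1.9
position: [0.4536, 0.2884, 0.2028]
tool_rot: [0.214, 0.977, -0.001, 0.002]
ft_force: [0.1, -0.3, -0.5]
grip_width: 0.0872
grip_force: 0.0
time: 2.15
position: [0.5017, 0.2194, 0.1981]
tool_rot: [0.214, 0.977, -0.0, 0.002]
ft_force: [-0.7, -0.1, 0.8]
grip_width: 0.0869
grip_force: 0.0
time: 2.4
position: [0.5497, 0.1501, 0.1933]
tool_rot: [0.214, 0.977, -0.0, 0.003]
ft_force: [0.1, 1.1, 0.1]
grip_width: 0.0868
grip_force: 0.0
time: 2.73
position: [0.5935, 0.0843, 0.1881]
tool_rot: [0.214, 0.977, 0.0, 0.0]
ft_force: [0.6, 0.5, -0.0]
grip_width: 0.0871
grip_force: 0.0
[(0.86, [277.6, 142.7, 361.0, 233.6]), (0.86, [90.4, 44.2, 184.9, 120.7]), (0.6, [458.3, 82.7, 552.3, 156.8])]
[317.50402225 209.0383678 ] [185.79841706 289.16538546] [225.14902824 143.03588555] [326.82004037 316.01907772]
row [-0.092 -0.059  1.439] [ 0.    -0.001  0.   ] q6 -1.19
row [-0.092 -0.059  1.439] [ 0.002  0.    -2.   ] q6 -1.19
```

View pics/w1.png

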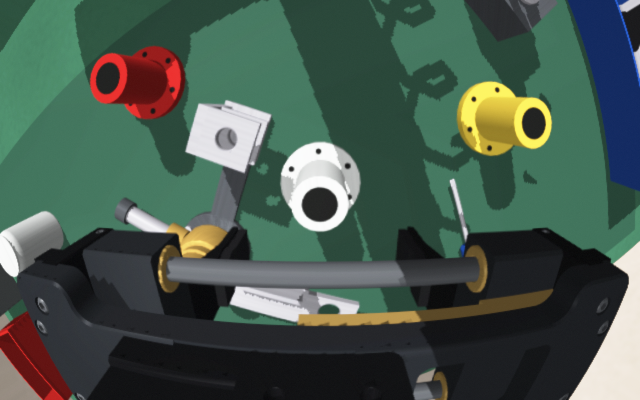

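```bash

python3 -m inch '[-0.09,-0.06,0.5,0,0,0,-0.09,-0.06,0.9,0,0,0,-0.09,-0.06,0.9,0,0,0]' >/dev/null
python3 -m inch '[0,0,0.3,0,0,0,0,0,0.54,0,0,0,0,0,0.54,0,0,0,0,0,0.54,0,0,0]'
python3 -m inch '[0,0,0,0,0,0,0,0,0,0,0,0,0,0,0,0,0,0,0,0,0,0,0,0,0,0,0,0,0,0,0,0,0,0,0,0,0,0,0,0,0,0]' 45 30
python3 -m inch '[0,0,-0.2,0,0,0,0,0,-0.4,0,0,0,0,0,-0.4,0,0,0]'
python3 - <<'E'
from h import *
togo([.50,.20,.074],np.radians(65.5))
E
```

```text
time: 3.42
position: [0.5961, 0.079, 0.0737]
tool_rot: [0.211, 0.977, -0.0, -0.001]
ft_force: [0.6, -0.6, 0.6]
grip_width: 0.0871
grip_force: 0.0
time: 4.0
position: [0.5979, 0.0784, 0.0737]
tool_rot: [0.212, 0.977, 0.001, 0.001]
ft_force: [0.6, 1.6, 0.9]
grip_width: 0.05
grip_force: 30.1
time: 4.25
position: [0.5979, 0.0775, 0.1067]
tool_rot: [0.212, 0.977, 0.0, 0.001]
ft_force: [1.7, -0.5, -3.5]
grip_width: 0.0504
grip_force: 29.9
row [1.749 0.887 0.404] [0.    0.002 0.001] q6 -1.2
row [1.749 0.887 0.404] [-3.000e-03  1.000e-03 -1.999e+00] q6 -1.2
```

```bash

python3 -m inch '[0.3,0.15,0,0,0,0,0.6,0.3,0,0,0,0,0.88,0.44,0,0,0,0,0.88,0.44,0,0,0,0]'
python3 -m inch '[0.3,0.15,0,0,0,0,0.6,0.3,0,0,0,0,0.87,0.44,0,0,0,0,0.87,0.44,0,0,0,0,0.87,0.44,0,0,0,0]'
python3 -m inch '[0,0,0.2,0,0,0,0,0,0.32,0,0,0,0,0,0.38,0,0,0,0,0,0.41,0,0,0,0,0,0.42,0,0,0,0,0,0.42,0,0,0]'
```

```text
time: 4.58
position: [0.5404, 0.1419, 0.1031]
tool_rot: [0.211, 0.978, -0.001, -0.006]
ft_force: [-2.0, -0.1, -4.5]
grip_width: 0.0499
grip_force: 29.9
time: 5.0
position: [0.4965, 0.2004, 0.1039]
tool_rot: [0.21, 0.978, -0.001, -0.001]
ft_force: [0.1, -0.2, -4.3]
grip_width: 0.0498
grip_force: 29.9
time: 5.5
position: [0.4976, 0.1991, 0.0734]
tool_rot: [0.212, 0.977, -0.0, -0.001]
ft_force: [-5.0, -0.4, 14.7]
grip_width: 0.0501
grip_force: 30.2
```

```bash

python3 -m inch '[0,0,-0.01,0,0,0,0,0,-0.01,0,0,0,0,0,-0.01,0,0,0,0,0,-0.01,0,0,0,0,0,-0.01,0,0,0,0,0,-0.01,0,0,0]' 87
python3 -m inch '[0,0,-0.3,0,0,0,0,0,-0.8,0,0,0,0,0,-0.95,0,0,0]'
python3 -m inch '[0,0,-0.4,0,0,0,-0.4,-0.2,-0.4,0,0,0,-0.8,-0.4,-0.4,0,0,0,-0.8,-0.4,-0.4,0,0,0]' 0 20
python3 -m inch '[-0.8,-0.4,0,0,0,0,-0.8,-0.4,0,0,0,0,-0.8,-0.4,0,0,0,0]' |tail -2
python3 -m inch '[-0.8,-0.4,0,0,0,0,-0.8,-0.4,0,0,0,0,-0.8,-0.4,0,0,0,0]' |tail -2
python3 -m inch '[-0.7,-0.4,0,0,0,0,-0.7,-0.4,0,0,0,0,-0.7,-0.4,0,0,0,0]' |tail -2
python3 -m inch '[0,0,0,0,0,0.59,0,0,0,0,0,0.59,0,0,0,0,0,0.59,0,0,0,0,0,0.59,0,0,0,0,0,0.59,0,0,0,0,0,0.59,0,0,0,0,0,0.59,0,0,0,0,0,0.59]'|tail -2
python3 -m inch '[0,0,0,0,0,0.59,0,0,0,0,0,0.59,0,0,0,0,0,0.59,0,0,0,0,0,0.59,0,0,0,0,0,0.59,0,0,0,0,0,0.59,0,0,0,0,0,0.59,0,0,0,0,0,0.59]'
python3 - <<'E'
from h import *
cv2.imwrite("pics/w2.png",camera("wrist")[:,:,::-1])
camera("top");print([(d["conf"],d["bbox"]) for d in cut_out("top","casting")])
print(proj("wrist",[.6166,-.0771,.103]),proj("wrist",[.7132,.0354,.082]),proj("wrist",[.51,.029,.086]),proj("top",[.498,.199,.0]),proj("top",[.498,.199,.095]))
togo([.6718,-.0191,.11],np.radians(-40.75))
E
```

```text
time: 6.0
position: [0.4988, 0.1996, 0.0721]
tool_rot: [0.212, 0.977, -0.0, -0.0]
ft_force: [-0.5, -0.4, -0.9]
grip_width: 0.0814
grip_force: 0.0
time: 6.25
position: [0.5008, 0.2002, 0.1518]
tool_rot: [0.212, 0.977, 0.001, 0.003]
ft_force: [0.9, 0.7, 0.2]
grip_width: 0.0864
grip_force: 0.0
time: 6.58
position: [0.5493, 0.1402, 0.1817]
tool_rot: [0.213, 0.977, -0.0, 0.004]
ft_force: [0.7, -0.4, 0.8]
grip_width: 0.0676
grip_force: 0.0
grip_width: 0.0483
grip_force: 0.0
grip_width: 0.0282
grip_force: 0.0
grip_width: 0.0082
grip_force: 0.0
grip_width: 0.0005
grip_force: 0.0
time: 8.67
position: [0.67, -0.0179, 0.1797]
tool_rot: [0.91, 0.415, -0.001, -0.001]
ft_force: [-0.5, -0.3, 0.0]
grip_width: 0.0
grip_force: 0.0
[(0.76, [185.9, 185.1, 224.3, 219.4]), (0.66, [230.6, 224.6, 264.3, 259.8]), (0.64, [155.6, 242.8, 177.1, 257.7])]
[320.58509505 288.89519413] [320.6911179  117.72136287] [172.84644754 263.38983658] [246.46540967 240.9738482 ] [240.00292091 242.49340495]
row [0.004 0.023 0.874] [-0.001  0.     0.002] q6 0.51
row [0.004 0.023 0.874] [-1.000e-03 -2.000e-03 -1.998e+00] q6 0.51
```

View pics/w2.png

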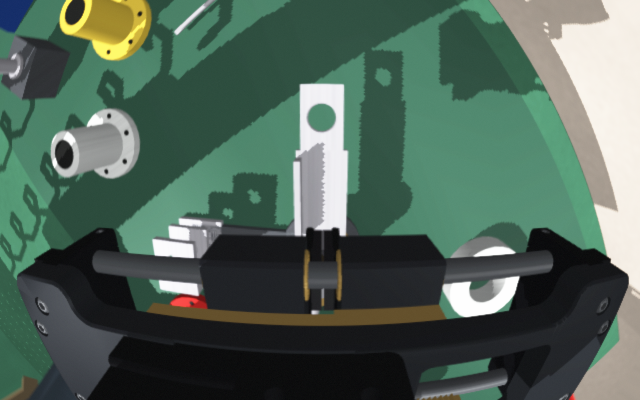

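```bash

python3 -m inch '[0,0.02,0.4,0,0,0,0,0.02,0.7,0,0,0,0,0.02,0.87,0,0,0,0,0.02,0.87,0,0,0]'
python3 -m inch '[0,0,0.05,0,0,0,0,0,0.08,0,0,0,0,0,0.1,0,0,0,0,0,0.12,0,0,0,0,0,0.14,0,0,0,0,0,0.15,0,0,0,0,0,0.15,0,0,0]'
python3 - <<'E'
from h import *
# arc rows: rotate about plug axis by a (ccw), tool axes x out, y clockwise; r=.080
p,r,o=tcp();d=r.inv().apply(p-np.array([.6166,-.0771,p[2]]));print("rel axis in tool",d)
for a in range(7,50,7):
    c,s=np.cos(np.radians(a)),np.sin(np.radians(a)); v=np.array([[c,s],[-s,c]])@d[:2]
    print(a,np.round((v-d[:2])/.08,3),round(-a/90,3))
E
```

```text
time: 9.15
position: [0.6691, -0.0194, 0.1066]
tool_rot: [0.908, 0.418, -0.004, -0.003]
ft_force: [-0.5, 0.3, 0.2]
grip_width: 0.0004
grip_force: 0.0
time: 9.73
position: [0.6726, -0.0205, 0.099]
tool_rot: [0.909, 0.417, 0.0, 0.0]
ft_force: [0.7, 0.0, 0.4]
grip_width: 0.0005
grip_force: 0.0
rel axis in tool [7.93946552e-02 5.63207968e-03 1.42967555e-05]
7 [ 0.001 -0.121] -0.078
14 [-0.012 -0.242] -0.156
21 [-0.041 -0.36 ] -0.233
28 [-0.083 -0.474] -0.311
35 [-0.139 -0.582] -0.389
42 [-0.208 -0.682] -0.467
49 [-0.288 -0.773] -0.544
```

```bash

python3 -m inch '[0,0,0.01,0,0,0,0,0,0.02,0,0,0,0,0,0.02,0,0,0]'
python3 -m inch '[0,0,0,0,0,0]' | grep -E "pos|ft"
python3 - <<'E'
from h import *
im=camera("wrist");cv2.imwrite("pics/w3.png",cv2.resize(im[60:320,200:440,::-1],None,fx=2.2,fy=2.2))
E
```

```text
time: 9.98
position: [0.6724, -0.0205, 0.097]
tool_rot: [0.909, 0.417, -0.0, -0.0]
ft_force: [0.2, 0.6, -0.2]
grip_width: 0.0004
grip_force: 0.0
position: [0.6725, -0.0205, 0.0971]
ft_force: [0.8, -0.8, -0.2]
```

View pics/w3.png

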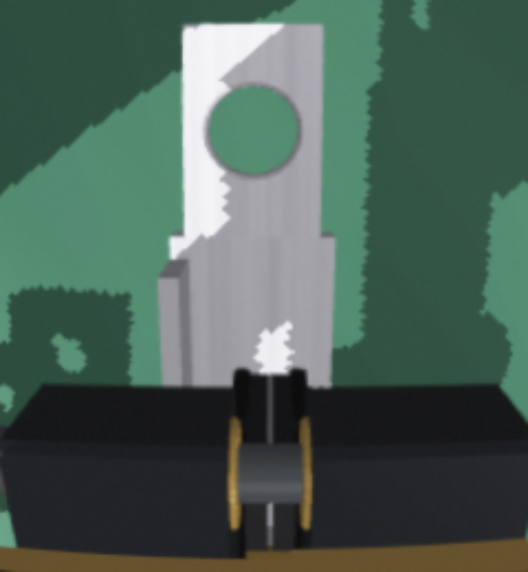

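```bash
python3 - <<'E'
from h import *
for z in(.082,.077,.074,.072): print(z,proj("wrist",[.6166+.15*np.cos(np.radians(49.25)),-.0771+.15*np.sin(np.radians(49.25)),z]))
im=camera("wrist");g=im[70:170,260:370].astype(float)
# eye: green pixels hole; fit ellipse
m=((g[...,1]>g[...,0]+15)).astype(np.uint8)
for c in cv2.findContours(m,cv2.RETR_LIST,cv2.CHAIN_APPROX_NONE)[0]:
    if 600<cv2.contourArea(c)<2500: e=cv2.fitEllipse(c);print(np.array(e[0])+[260,70],e[1])
k=get_calibration("wrist");T=np.array(k["T"]);print(T[:3,3])
E
```

```text
0.082 [314.33267385 117.27738341]
0.077 [314.54401017 117.1155772 ]
0.074 [314.66531837 117.02271848]
0.072 [314.7440241  116.96247838]
[314.66848373 118.61574554] (39.540409088134766, 39.95515441894531)
[0.71996557 0.03623427 0.25820436]
```

```bash

python3 -m inch '[0,-0.06,0,0,0,-0.04,0,-0.12,0,0,0,-0.08,0,-0.18,0,0,0,-0.12,-0.01,-0.24,0,0,0,-0.155,-0.025,-0.3,0,0,0,-0.195,-0.04,-0.36,0,0,0,-0.233,-0.06,-0.417,0,0,0,-0.272,-0.083,-0.474,0,0,0,-0.311,-0.11,-0.528,0,0,0,-0.35,-0.139,-0.582,0,0,0,-0.389,-0.17,-0.632,0,0,0,-0.428,-0.208,-0.682,0,0,0,-0.467,-0.208,-0.682,0,0,0,-0.467]'
python3 - <<'E'
from h import *
camera("top")
for t in("lever",):
    for d in cut_out("top",t)[:2]:
        yy,xx=np.nonzero(d["region"]);pts=np.array([at("top",u,v,.075)[:2] for u,v in zip(xx[::5],yy[::5])])-[.6166,-.0771]
        rr=np.hypot(*pts.T);s=rr>.09;print(d["conf"],d["bbox"],np.degrees(np.median(np.arctan2(pts[s,1],pts[s,0]))),rr.max())
p,r,o=tcp();d=r.inv().apply(p-np.array([.6166,-.0771,p[2]]));print("rel axis in tool",d)
for a in np.arange(3.5,60,3.5):
    c,s=np.cos(np.radians(a)),np.sin(np.radians(a)); v=np.array([[c,s],[-s,c]])@d[:2]
    print(a,np.round((v-d[:2])/.08,3),round(-a/90,3))
E
```

```text
time: 11.25
position: [0.6197, 0.0025, 0.0972]
tool_rot: [0.698, 0.716, -0.0, -0.0]
ft_force: [0.1, -0.9, -0.8]
grip_width: 0.0005
grip_force: 0.2
0.43 [227.9, 226.2, 268.2, 257.9] 114.15008264335056 0.3315078833779576
rel axis in tool [7.93752605e-02 5.85127479e-03 3.25849023e-06]
3.5 [ 0.003 -0.061] -0.039
7.0 [ 0.002 -0.121] -0.078
10.5 [-0.003 -0.182] -0.117
14.0 [-0.012 -0.242] -0.156
17.5 [-0.024 -0.302] -0.194
21.0 [-0.04 -0.36] -0.233
24.5 [-0.059 -0.418] -0.272
28.0 [-0.082 -0.474] -0.311
31.5 [-0.108 -0.529] -0.35
35.0 [-0.137 -0.582] -0.389
38.5 [-0.17  -0.634] -0.428
42.0 [-0.206 -0.683] -0.467
45.5 [-0.245 -0.73 ] -0.506
49.0 [-0.286 -0.774] -0.544
52.5 [-0.33  -0.816] -0.583
56.0 [-0.377 -0.855] -0.622
59.5 [-0.426 -0.891] -0.661
```

```bash
cat >> h.py <<'E'
def eye(z=.074):
    "find the 24 mm eye in the wrist picture: print lever angle and radius"
    im=camera("wrist");k=get_calibration("wrist");g=im.astype(float)
    m=(g[...,1]>g[...,0]+10).astype(np.uint8)
    for c in cv2.findContours(m,cv2.RETR_LIST,cv2.CHAIN_APPROX_NONE)[0]:
        if 300<cv2.contourArea(c)<2500:
            e=cv2.fitEllipse(c)
            if min(e[1])/max(e[1])>.75:
                P=at("wrist",*e[0],z,k);d=(P-[.6166,-.0771,z])[:2]
                print("eye px",np.round(e[0],1),np.round(e[1],1),"P",np.round(P,4),"r",np.hypot(*d).round(4),"ang",np.degrees(np.arctan2(d[1],d[0])).round(2))
    return im
E
python3 - <<'E'
from h import *
im=eye();cv2.imwrite("pics/w4.png",im[:,:,::-1])
E
```

```text
eye px [350.9 122.1] [39.2 39.7] P [0.6351 0.0712 0.074 ] r 0.1494 ang 82.89
```

```bash

python3 -m inch '[0,-0.06,0,0,0,-0.04,0,-0.12,0,0,0,-0.08,0,-0.18,0,0,0,-0.117,-0.01,-0.24,0,0,0,-0.155,-0.024,-0.3,0,0,0,-0.195,-0.04,-0.36,0,0,0,-0.233,-0.06,-0.418,0,0,0,-0.272,-0.082,-0.474,0,0,0,-0.311,-0.108,-0.529,0,0,0,-0.35,-0.137,-0.582,0,0,0,-0.389,-0.17,-0.634,0,0,0,-0.428,-0.206,-0.683,0,0,0,-0.467,-0.245,-0.73,0,0,0,-0.506,-0.286,-0.774,0,0,0,-0.544,-0.286,-0.774,0,0,0,-0.544]'
python3 - <<'E'
from h import *
eye()
p,r,o=tcp();print(r.inv().apply(p-np.array([.6166,-.0771,p[2]])),r.as_euler("xyz",degrees=True))
E
```

```text
time: 12.65
position: [0.574, -0.0093, 0.0988]
tool_rot: [0.347, 0.938, 0.016, 0.012]
ft_force: [30.3, 47.1, -14.2]
grip_width: -0.0001
grip_force: 23.6
eye px [378.8 133.9] [35.7 38.3] P [0.5493 0.0572 0.074 ] r 0.1502 ang 116.6
[7.64577525e-02 2.37799689e-02 1.57659933e-05] [177.81072655   0.66890794 139.3606922 ]
```

```bash

python3 -m inch '[0,0.1,0,0,0,0,0,0.2,0,0,0,0,0,0.25,0,0,0,0,0,0.25,0,0,0,0]'|grep -E "pos|ft|rot"
python3 - <<'E'
from h import *
im=eye();cv2.imwrite("pics/w5.png",im[:,:,::-1])
p,r,o=tcp();print(r.inv().apply(p-np.array([.6166,-.0771,p[2]])),r.as_euler("xyz",degrees=True))
E
```

```text
position: [0.5754, -0.0055, 0.0978]
tool_rot: [0.339, 0.941, 0.001, 0.003]
ft_force: [5.7, 5.2, -0.9]
eye px [376.5 137.8] [36.8 38.7] P [0.5497 0.0572 0.074 ] r 0.1501 ang 116.49
[ 0.07740475  0.02850652 -0.00023988] [179.68162363   0.29480558 140.24664677]
```

View pics/w5.png

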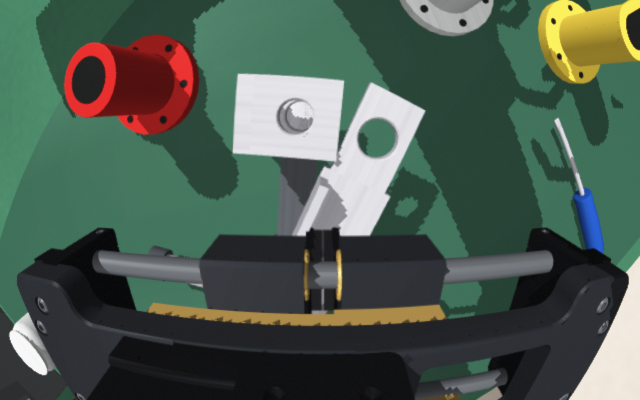

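```bash

python3 -m inch '[0,0.06,0,0,0,0,0,0.12,0,0,0,0,0,0.12,0,0,0,0,0,0.12,0,0,0,0]'|grep -E "pos|ft"
python3 - <<'E'
from h import *
eye()
E
for i in 1; do python3 -m inch '[0,0,0.012,0,0,0,0,0,0.025,0,0,0,0,0,0.025,0,0,0]'|grep -E "pos|ft"; done
python3 -m inch '[0,0,0.012,0,0,0,0,0,0.025,0,0,0,0,0,0.025,0,0,0]'|grep -E "pos|ft"
python3 - <<'E'
from h import *
eye()
E
```

```text
position: [0.5774, 0.0007, 0.0971]
ft_force: [0.9, -0.7, 0.3]
eye px [375.5 146.1] [36.6 38.8] P [0.5549 0.0598 0.074 ] r 0.1502 ang 114.26
position: [0.5775, 0.0007, 0.0949]
ft_force: [0.0, -0.5, 0.8]
position: [0.5776, 0.0008, 0.0929]
ft_force: [0.4, 0.4, -0.1]
eye px [376.3 146.9] [37.3 39.7] P [0.555  0.0599 0.074 ] r 0.1502 ang 114.22
```

```bash
python3 - <<'E'
from h import *
im=camera("scene");cv2.imwrite("pics/s2.png",cv2.resize(im[150:270,270:400,::-1],None,fx=5,fy=5,interpolation=cv2.INTER_CUBIC))
a=np.radians(114.2)
for z in(.082,.072): print(z,(proj("scene",[.6166+.15*np.cos(a),-.0771+.15*np.sin(a),z])-[270,150])*5)
for z in(.071,.075,.082): print("tip",z,(proj("scene",[.5776,.0008,z])-[270,150])*5)
print("hole",(proj("scene",[.51,.029,.086])-[270,150])*5)
E
```

```text
0.082 [460.66853091 242.67635296]
0.072 [459.55651148 254.40257306]
tip 0.071 [323.77596596 245.9740432 ]
tip 0.075 [323.81302285 241.29738636]
tip 0.082 [323.87840589 233.0459109 ]
hole [440.03946094 141.6590751 ]
```

View pics/s2.png

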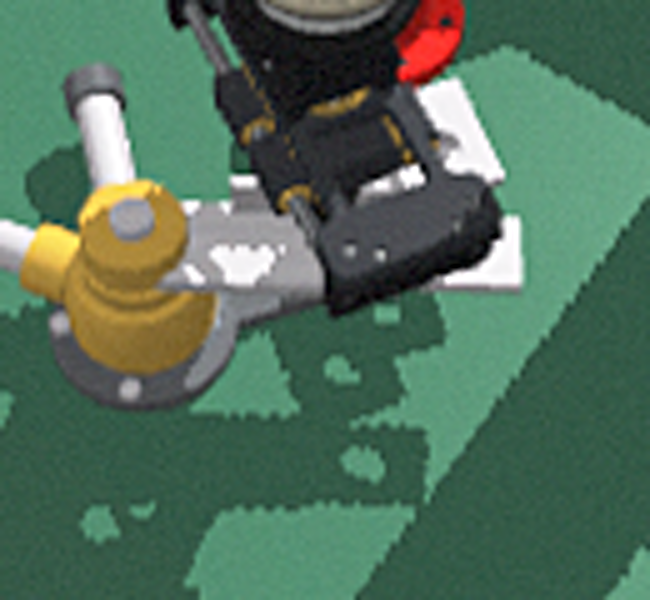

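```bash
python3 - <<'E'
from h import *
a=cv2.imread("pics/scene0.png");b=camera("scene")[:,:,::-1].copy()
t=a[183:200,284:309]
for name,im in(("self",a),("now",b)):
    r=cv2.matchTemplate(cv2.resize(im[170:215,270:325],None,fx=8,fy=8,interpolation=cv2.INTER_CUBIC),cv2.resize(t,None,fx=8,fy=8,interpolation=cv2.INTER_CUBIC),cv2.TM_CCOEFF_NORMED)
    _,m,_,l=cv2.minMaxLoc(r);print(name,m,np.array(l)/8+[270,170])
print(proj("scene",[.6166,-.0771,.103]),proj("scene",[.6166,-.0771,.093]))
cv2.imwrite("pics/s2raw.png",b)
E
```

```text
self 0.9993758201599121 [284. 183.]
now 0.7641723155975342 [283.875 182.875]
[296.42432251 192.0572073 ] [296.6945439  194.48077942]
```

```bash
python3 - <<'E'
from h import *
for n in("scene0","s2raw"):
    g=cv2.imread(f"pics/{n}.png")[180:204,282:312].astype(int)
    sat=g.max(2)-g.min(2); m=((sat<40)&(g.max(2)>90)).astype(np.uint8)
    k,l,s,c=cv2.connectedComponentsWithStats(m)
    print(n,[(s[i,4],s[i,:4].tolist(),(c[i]+[282,180]).round(2).tolist()) for i in range(1,k) if s[i,4]>6])
im=eye()
a=np.radians(114.2);t=np.linspace(0,6.28,60)
k=get_calibration("wrist");C=[.6166+.15*np.cos(a),-.0771+.15*np.sin(a)]
for z in(.082,.078,.072):
    pts=np.array([proj("wrist",[C[0]+.012*np.cos(x),C[1]+.012*np.sin(x),z],k) for x in t],np.float32)
    print(z,cv2.fitEllipse(pts))
# tool tip in the wrist picture & hole diag
for z in(.071,.078,.093): print("tcp",proj("wrist",[.5776,.0008,z],k))
E
```

```text
scene0 [(np.int32(67), [5, 0, 11, 8], [291.48, 182.97]), (np.int32(64), [10, 9, 9, 9], [295.81, 193.14]), (np.int32(13), [23, 20, 5, 4], [306.92, 201.85])]
s2raw [(np.int32(70), [4, 0, 12, 8], [291.27, 183.01]), (np.int32(61), [10, 10, 9, 8], [296.05, 193.44]), (np.int32(75), [23, 10, 7, 14], [308.79, 196.72])]
eye px [376.3 147. ] [37.4 39.6] P [0.5551 0.0599 0.074 ] r 0.1502 ang 114.16
0.082 ((378.2262878417969, 148.602294921875), (41.50029373168945, 42.16054153442383), 26.16533088684082)
0.078 ((377.01788330078125, 147.76373291015625), (40.64458084106445, 41.243186950683594), 26.16965103149414)
0.072 ((375.2984313964844, 146.57276916503906), (39.422027587890625, 39.938446044921875), 26.220613479614258)
tcp [323.38823654 232.48720522]
tcp [323.42503433 236.80696678]
tcp [323.51241997 247.11226451]
```

```bash

python3 -m inch '[0,0,0.012,0,0,0,0,0,0.025,0,0,0,0,0,0.025,0,0,0]'|grep -E "pos|ft"
python3 -m inch '[0,0,0.012,0,0,0,0,0,0.025,0,0,0,0,0,0.025,0,0,0]'|grep -E "pos|ft"
python3 -m inch '[0,0,0.012,0,0,0,0,0,0.025,0,0,0,0,0,0.025,0,0,0]'|grep -E "pos|ft"
python3 - <<'E'
from h import *
im=eye();cv2.imwrite("pics/w6.png",im[:,:,::-1])
b=camera("scene")[:,:,::-1].copy();cv2.imwrite("pics/s3.png",b)
g=b[180:204,282:312].astype(int)
sat=g.max(2)-g.min(2); m=((sat<40)&(g.max(2)>90)).astype(np.uint8)
k,l,s,c=cv2.connectedComponentsWithStats(m)
print([(s[i,4],(c[i]+[282,180]).round(2).tolist()) for i in range(1,k) if s[i,4]>6])
E
```

```text
position: [0.5779, 0.0008, 0.091]
ft_force: [0.3, 0.1, 0.5]
position: [0.5779, 0.0008, 0.089]
ft_force: [0.0, 0.1, 1.1]
position: [0.5779, 0.0008, 0.087]
ft_force: [1.1, -0.1, 0.6]
eye px [378.4 148. ] [38.4 41.1] P [0.5554 0.06   0.074 ] r 0.1502 ang 114.05
[(np.int32(71), [291.18, 182.92]), (np.int32(65), [295.88, 193.17]), (np.int32(75), [308.79, 196.72])]
```

```bash
python3 - <<'E'
from h import *
w=cv2.resize(cv2.imread("pics/w6.png")[90:260,230:430],None,fx=3,fy=3,interpolation=cv2.INTER_CUBIC)
cv2.imwrite("pics/v1.png",cv2.convertScaleAbs(w,alpha=1.5,beta=20))
E
```

```text
(no output)
```

View pics/v1.png

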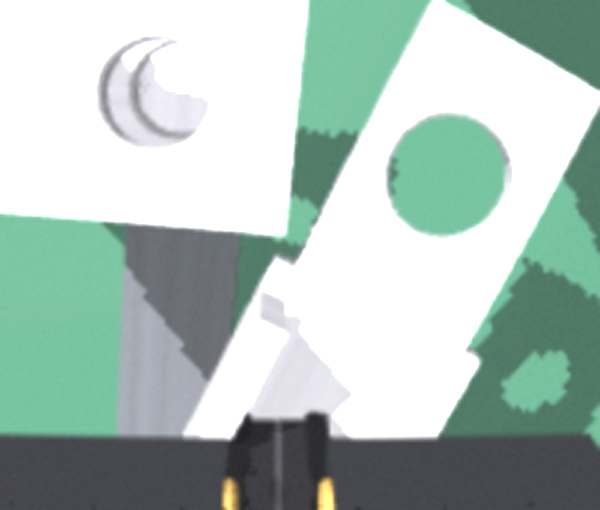

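```bash

python3 -m inch '[0,0,0.012,0,0,0,0,0,0.025,0,0,0,0,0,0.025,0,0,0]'|grep -E "pos|ft"
python3 -m inch '[0,0,0.012,0,0,0,0,0,0.025,0,0,0,0,0,0.025,0,0,0]'|grep -E "pos|ft"
python3 -m inch '[0,0,0.012,0,0,0,0,0,0.025,0,0,0,0,0,0.025,0,0,0]'|grep -E "pos|ft"
python3 - <<'E'
from h import *
im=eye();cv2.imwrite("pics/w7.png",im[:,:,::-1])
E
```

```text
position: [0.5778, 0.0008, 0.085]
ft_force: [1.0, -0.2, 0.6]
position: [0.5778, 0.0008, 0.083]
ft_force: [0.7, 0.2, 1.2]
position: [0.578, 0.0009, 0.0816]
ft_force: [-0.0, 0.5, 3.2]
eye px [380.  149.4] [39.6 42.2] P [0.5555 0.0601 0.074 ] r 0.1502 ang 114.01
```

```bash

python3 -m inch '[0,0,0.01,0,0,0,0,0,0.02,0,0,0,0,0,0.02,0,0,0,0,0,0.02,0,0,0]'|grep -E "pos|ft|rot"
python3 -m inch '[0,0,0.01,0,0,0,0,0,0.02,0,0,0,0,0,0.02,0,0,0,0,0,0.02,0,0,0]'|grep -E "pos|ft"
python3 - <<'E'
from h import *
im=eye();cv2.imwrite("pics/w8.png",im[:,:,::-1])
b=camera("scene")[:,:,::-1].copy();cv2.imwrite("pics/s4.png",b)
g=b[180:204,282:312].astype(int)
sat=g.max(2)-g.min(2); m=((sat<40)&(g.max(2)>90)).astype(np.uint8)
k,l,s,c=cv2.connectedComponentsWithStats(m)
print([(s[i,4],(c[i]+[282,180]).round(2).tolist()) for i in range(1,k) if s[i,4]>6])
E
```

```text
position: [0.5781, 0.0011, 0.0804]
tool_rot: [0.339, 0.941, 0.0, 0.0]
ft_force: [0.5, 2.7, 6.2]
position: [0.5782, 0.0011, 0.0789]
ft_force: [-0.7, 2.1, 7.4]
eye px [380.2 149.6] [39.3 42.2] P [0.5552 0.0601 0.074 ] r 0.1503 ang 114.1
[(np.int32(8), [283.75, 182.75]), (np.int32(68), [291.25, 182.93]), (np.int32(7), [282.43, 190.57]), (np.int32(67), [296.03, 193.91]), (np.int32(68), [308.87, 197.07])]
```

```bash

python3 -m inch '[0,0,0.01,0,0,0,0,0,0.02,0,0,0,0,0,0.03,0,0,0,0,0,0.035,0,0,0,0,0,0.035,0,0,0]'|grep -E "pos|ft|rot"
python3 -m inch '[0.02,-0.05,0,0,0,0,0.035,-0.1,0,0,0,0,0.048,-0.15,0,0,0,0,0.058,-0.21,0,0,0,0,0.064,-0.26,0,0,0,0,0.068,-0.32,0,0,0,0,0.07,-0.37,0,0,0,0,0.07,-0.4,0,0,0,0,0.07,-0.4,0,0,0,0]'|grep -E "pos|ft|rot"
python3 - <<'E'
from h import *
im=eye(.076);cv2.imwrite("pics/w9.png",im[:,:,::-1])
E
```

```text
position: [0.5782, 0.0011, 0.0761]
tool_rot: [0.339, 0.941, 0.0, 0.0]
ft_force: [0.0, 1.8, 8.5]
position: [0.553, -0.0201, 0.0761]
tool_rot: [0.339, 0.941, 0.0, 0.0]
ft_force: [-1.4, 1.2, 8.6]
```

```bash

python3 -m inch '[0,-0.01,0,0,0,0,0,-0.02,0,0,0,0,0,-0.02,0,0,0,0]'|grep -E "pos|ft"
python3 -m inch '[0,-0.01,0,0,0,0,0,-0.02,0,0,0,0,0,-0.02,0,0,0,0]'|grep -E "pos|ft"
python3 -m inch '[0,-0.01,0,0,0,0,0,-0.02,0,0,0,0,0,-0.02,0,0,0,0]'|grep -E "pos|ft"
```

```text
position: [0.5523, -0.021, 0.0761]
ft_force: [-0.2, 2.6, 8.7]
position: [0.5519, -0.0216, 0.0761]
ft_force: [1.2, 4.5, 7.6]
position: [0.5514, -0.023, 0.0762]
ft_force: [1.7, 4.3, 6.7]
```

```bash

python3 -m inch '[0,-0.01,0,0,0,0,0,-0.02,0,0,0,0,0,-0.02,0,0,0,0]'|grep -E "pos|ft"
python3 -m inch '[0,-0.01,0,0,0,0,0,-0.02,0,0,0,0,0,-0.02,0,0,0,0]'|grep -E "pos|ft"
```

```text
position: [0.5509, -0.0239, 0.0762]
ft_force: [3.3, 6.5, 6.4]
position: [0.5504, -0.0245, 0.0762]
ft_force: [4.1, 9.5, 5.5]
```

```bash

python3 - <<'E'
from h import *
im=camera("wrist");cv2.imwrite("pics/w10.png",im[:,:,::-1])
k=get_calibration("wrist")
for z in(.086,.076,.048): print(z,proj("wrist",[.51,.029,z],k))
print([ (d["conf"],d["bbox"]) for d in cut_out("wrist","lever")])
E
```

```text
0.086 [355.21687566 132.67287713]
0.076 [353.0939424  131.27270699]
0.048 [348.32274115 128.13980991]
[(0.87, [294.2, 75.8, 384.3, 312.3])]
```

```bash

python3 -m inch '[0,0,0.012,0,0,0,0,0,0.025,0,0,0,0,0,0.037,0,0,0,0,0,0.05,0,0,0,0,0,0.05,0,0,0]'|grep -E "pos|ft"
python3 -m inch '[0,0,0.01,0,0,0,0,0,0.015,0,0,0,0,0,0.015,0,0,0]'|grep -E "pos|ft"
python3 -m inch '[0,0,0.01,0,0,0,0,0,0.015,0,0,0,0,0,0.015,0,0,0]'|grep -E "pos|ft"
```

```text
position: [0.5505, -0.0244, 0.0729]
ft_force: [2.6, 8.2, 11.5]
position: [0.5504, -0.0244, 0.072]
ft_force: [2.6, 9.0, 12.7]
position: [0.5504, -0.0243, 0.0713]
ft_force: [0.3, 9.4, 16.0]
```

```bash

python3 -m inch '[0,0,0.01,0,0,0,0,0,0.015,0,0,0,0,0,0.015,0,0,0]'|grep -E "pos|ft"
python3 -m inch '[0,0,0.01,0,0,0,0,0,0.015,0,0,0,0,0,0.015,0,0,0]'|grep -E "pos|ft"
```

```text
position: [0.5503, -0.0242, 0.071]
ft_force: [0.5, 9.8, 22.8]
position: [0.5503, -0.0241, 0.0708]
ft_force: [-0.2, 9.7, 30.6]
```

```bash

python3 -m inch '[0,0,-0.015,0,0,0,0,0,-0.025,0,0,0,0,0,-0.025,0,0,0]'|grep -E "pos|ft"
python3 -m inch '[0,0.03,0,0,0,0,0,0.07,-0.01,0,0,0,0,0.07,-0.02,0,0,0,0,0.07,-0.1,0,0,0,0,0.07,-0.3,0,0,0,0,0.07,-0.8,0,0,0,0,0.07,-0.8,0,0,0]'|grep -E "pos|ft"
python3 -m inch '[0,0,-0.4,0,0,0,0,0,-0.8,0,0,0,0,0,-0.8,0,0,0]' 60|grep -E "pos|ft"
python3 - <<'E'
from h import *
im=camera("wrist");cv2.imwrite("pics/w11.png",im[:,:,::-1])
k=get_calibration("wrist")
print([ (d["conf"],d["bbox"]) for d in cut_out("wrist","lever")])
for z in(.086,.072,.048): print("hole",z,proj("wrist",[.51,.029,z],k))
b=camera("scene")[:,:,::-1].copy();cv2.imwrite("pics/s5.png",b)
g=b[180:204,282:312].astype(int)
sat=g.max(2)-g.min(2); m=((sat<40)&(g.max(2)>90)).astype(np.uint8)
kk,l,s,c=cv2.connectedComponentsWithStats(m)
print([(s[i,4],(c[i]+[282,180]).round(2).tolist()) for i in range(1,kk) if s[i,4]>6])
E
```

```text
position: [0.5504, -0.0242, 0.0711]
ft_force: [1.5, 9.3, 18.5]
position: [0.5546, -0.0229, 0.1372]
ft_force: [1.4, 0.1, 0.1]
position: [0.5548, -0.023, 0.2016]
ft_force: [-0.0, 0.1, -0.4]
[(0.6, [299.4, 87.6, 357.6, 262.3])]
hole 0.086 [336.60009981 120.78190112]
hole 0.072 [335.86700986 120.21197655]
hole 0.048 [334.76245047 119.35423967]
[(np.int32(66), [291.39, 182.95]), (np.int32(79), [308.9, 194.91]), (np.int32(63), [295.94, 195.7])]
```

View pics/w11.png

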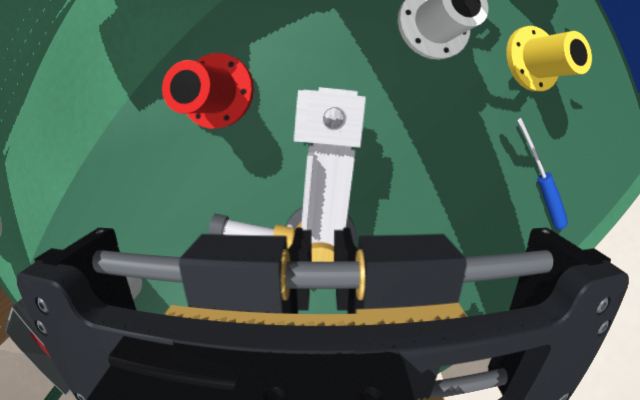

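```bash
cat >> h.py <<'E'
def darkblob(im,c,half,amin,amax):
    "darker-than-surroundings blob nearest c: ellipse fits"
    x,y=int(c[0]),int(c[1]);g=cv2.cvtColor(im,cv2.COLOR_RGB2GRAY)[y-half:y+half,x-half:x+half]
    for th in (150,170,190,200,210,220):
        m=(g<th).astype(np.uint8)
        for q in cv2.findContours(m,cv2.RETR_EXTERNAL,cv2.CHAIN_APPROX_NONE)[0]:
            if amin<cv2.contourArea(q)<amax and len(q)>5:
                e=cv2.fitEllipse(cv2.convexHull(q) if len(cv2.convexHull(q))>5 else q);print(th,np.round(np.array(e[0])+[x-half,y-half],1),np.round(e[1],1))
E
python3 - <<'E'
from h import *
im=cv2.imread("pics/w11.png")[:,:,::-1].copy();k=get_calibration("wrist")
darkblob(im,(334,118),18,150,700)
for u,v in((334,118),(335,118.5)): print(at("wrist",u,v,.086,k))
g=cv2.cvtColor(im,cv2.COLOR_RGB2GRAY);print(g[104:134:2,320:350:2])
E
```

```text
170 [333.9 118.2] [21.3 22.4]
190 [334.  118.3] [22.3 23.1]
200 [334.  118.2] [22.8 23.8]
210 [334.1 118.2] [23.1 24.3]
220 [334.  118.3] [23.9 24.9]
[0.5031293  0.02962633 0.086     ]
[0.50401755 0.0300191  0.086     ]
[[230 230 231 232 232 232 232 232 233 232 233 234 233 233 233]
 [230 229 230 229 229 228 222 220 222 227 230 230 231 231 231]
 [232 232 232 231 220 176 205 217 172 163 196 228 229 229 229]
 [232 232 231 195 212 217 232 221 205 191 163 179 227 231 232]
 [229 229 204 207 233 220 232 214 200 200 178 143 194 229 232]
 [231 228 182 232 231 215 229 209 199 201 181 153 164 220 229]
 [230 216 158 230 225 214 223 206 199 204 185 171 143 201 231]
 [232 217 146 162 149 164 199 210 169 183 167 179 145 199 229]
 [230 215 141 137 128 111 121 132 123 120 116 115 147 210 230]
 [228 219 151 127 123 106 122 119 114 118 112 117 155 226 231]
 [231 230 177 106 108 102 124 115 118 111 115 144 195 228 227]
 [231 231 223 165 111 104 123 109 114 112 142 188 230 231 231]
 [229 229 229 223 180 145 132 130 140 161 194 231 232 231 231]
 [229 230 229 229 227 219 213 211 217 228 228 228 229 229 229]
 [231 231 230 230 230 230 230 229 230 229 222 230 230 229 229]]
```

```bash

python3 -m inch '[0.4,0.4,0,0,0,0,0.8,0.82,0,0,0,0,0.8,0.82,0,0,0,0,0.8,0.82,0,0,0,0]'|grep -E "pos|ft"
python3 -m inch '[0.4,0.4,0,0,0,0,0.8,0.82,0,0,0,0,0.8,0.82,0,0,0,0]'|grep -E "pos|ft"
python3 -m inch '[0.4,0.4,0,0,0,0,0.8,0.82,0,0,0,0,0.8,0.82,0,0,0,0]'|grep -E "pos|ft"
python3 -m inch '[0.4,0.4,0,0,0,0,0.8,0.82,0,0,0,0,0.8,0.82,0,0,0,0,0.8,0.82,0,0,0,0]'|grep -E "pos|ft"
python3 - <<'E'
from h import *
im=camera("wrist");cv2.imwrite("pics/w12.png",im[:,:,::-1]);k=get_calibration("wrist")
for t in("pin","stand"):
    for d in cut_out("wrist",t)[:2]: print(t,d["conf"],d["bbox"],np.argwhere(d["region"]).mean(0)[::-1].round(1))
for P in([.48,.379,.114],[.48,.379,.074],[.48,.379,.068]): print(proj("wrist",P,k))
print(np.array(k["T"])[:3,3])
togo([.48,.379,.13],np.radians(50.25))
E
```

```text
position: [0.5421, 0.0717, 0.1945]
ft_force: [0.3, -0.6, -0.2]
position: [0.5356, 0.1638, 0.1952]
ft_force: [-0.2, 0.2, 0.5]
position: [0.5289, 0.2555, 0.1954]
ft_force: [-0.2, 0.2, -0.6]
position: [0.5219, 0.3443, 0.1953]
ft_force: [-0.4, -0.4, -1.2]
pin 0.96 [300.3, 114.5, 338.9, 154.6] [321.4 134.2]
stand 0.93 [272.0, 82.6, 371.9, 186.2] [321.5 133.6]
[325.36220934 136.73228476]
[325.03492687 133.0852808 ]
[324.99357161 132.62507184]
[0.4632324  0.39049808 0.35625414]
row [0.708 0.03  0.82 ] [-0.002  0.     0.   ] q6 -0.48
row [0.708 0.03  0.82 ] [-0.    -0.002 -2.   ] q6 -0.48
```

```bash

python3 - <<'E'
from h import *
k=get_calibration("wrist");im=camera("wrist");k2=get_calibration("wrist");print(np.abs(np.array(k["T"])-k2["T"]).max())
cv2.imwrite("pics/w13.png",im[:,:,::-1])
for t,z in(("pin",.094),("stand",.068)):
    for d in cut_out("wrist",t)[:1]: c=np.argwhere(d["region"]).mean(0)[::-1];b=d["bbox"];print(t,d["conf"],b,c.round(1),at("wrist",*c,z,k),at("wrist",(b[0]+b[2])/2,(b[1]+b[3])/2,z,k))
for P in([.48,.379,.114],[.48,.379,.074],[.48,.379,.068]): print(proj("wrist",P,k))
g=cv2.cvtColor(im,cv2.COLOR_RGB2GRAY);print(g[112:158:3,298:346:3])
togo([.48,.379,.13],np.radians(50.25))
E
```

```text
0.0006994273447894495
pin 0.85 [303.8, 113.1, 344.6, 153.3] [323.7 132.3] [0.47796594 0.37806024 0.094     ] [0.47877557 0.37789802 0.094     ]
stand 0.83 [272.9, 80.7, 372.8, 181.4] [323.4 131.3] [0.47843502 0.37736779 0.068     ] [0.47792662 0.3771025  0.068     ]
[326.38340621 135.32737711]
[325.91338603 131.89269086]
[325.85399364 131.45922265]
[[ 73  70  70  71  69  72  71  70  81  78  70  70  70  67  94 111]
 [ 75  70  70  69  69 110 167 232 237 238 231 144 114 110 110 114]
 [ 94  70  69  69  76 216 240 239 240 240 240 242 225 117 112 112]
 [106  70  68  69 232 237 239 237 230 228 233 239 242 234 119 112]
 [116  69  68  90 237 235 234 231 235 235 217 193 237 241 164 115]
 [ 76  68  69 151 236 239 235 238 239 238 238 237 233 236 235 119]
 [100  68  69 158 235 242 235 237 238 237 237 237 237 236 235 105]
 [100  68  68 152 209 237 238 233 235 237 237 236 236 225 235  81]
 [113  67  69 147 198 237 235 238 233 234 236 236 235 167 232  79]
 [106  68  69 113 225 237 236 234 237 233 233 235 233 159 134  73]
 [107  69  68  73 202 238 240 236 234 235 232 232 196 150  76  80]
 [105  69  69  68  99 227 234 239 233 230 231 191 150  90  71  71]
 [100  71  69  69  70  75 199 222 162 169 157 137  75  71  71  70]
 [103  70  69  71  69  66  97  72  81  79  69  70  70  72  70  70]
 [116  85  69  71  68  67  80 114 104  86  69  70  71  70  70  69]
 [116 115  89  69  68  67  70  82 116 116 100  71  69  70  69  71]]
row [0.709 0.024 0.827] [-0.001  0.    -0.   ] q6 -0.48
row [0.709 0.024 0.827] [0.e+00 1.e-03 2.e+00] q6 -0.48
```

```bash

python3 -m inch '[0.35,0.02,0.3,0,0,0,0.71,0.01,0.7,0,0,0,0.71,0.01,0.8,0,0,0,0.71,0.01,0.8,0,0,0]'|grep -E "pos|ft"
python3 -m inch '[0,0,0.1,0,0,0,0,0,0.2,0,0,0,0,0,0.3,0,0,0,0,0,0.4,0,0,0,0,0,0.41,0,0,0,0,0,0.41,0,0,0]'|grep -E "pos|ft"
python3 - <<'E'
from h import *
togo([.479,.378,.097],np.radians(50.25))
E
```

```text
position: [0.4758, 0.3786, 0.1294]
ft_force: [0.5, -0.2, -0.4]
position: [0.4788, 0.3797, 0.0989]
ft_force: [-0.3, 0.2, -0.0]
row [-0.016 -0.015  0.024] [-0.001 -0.     0.001] q6 -0.39
row [-0.016 -0.015  0.024] [ 0.000e+00 -1.000e-03 -1.999e+00] q6 -0.39
```

```bash

python3 -m inch '[-0.02,-0.02,0.02,0,0,0,-0.02,-0.02,0.02,0,0,0,-0.02,-0.02,0.02,0,0,0,-0.02,-0.02,0.02,0,0,0,-0.02,-0.02,0.02,0,0,0,-0.02,-0.02,0.02,0,0,0,-0.02,-0.02,0.02,0,0,0,-0.02,-0.02,0.02,0,0,0]' 15 35|grep -E "pos|ft|grip"
python3 - <<'E'
from h import *
im=camera("wrist");cv2.imwrite("pics/w14.png",im[:,:,::-1])
for d in cut_out("wrist","pin"): print(d["conf"],d["bbox"])
for d in cut_out("wrist","stand"): print(d["conf"],d["bbox"])
E
```

```text
position: [0.4791, 0.3781, 0.0981]
ft_force: [-0.4, -0.1, 0.9]
grip_width: 0.0182
grip_force: 35.0
0.84 [298.2, 199.8, 348.1, 263.5]
0.69 [258.1, 146.5, 394.5, 252.5]
```

```bash

python3 -m inch '[0,0,-0.1,0,0,0,0,0,-0.2,0,0,0,0,0,-0.3,0,0,0,0,0,-0.45,0,0,0,0,0,-0.6,0,0,0,0,0,-0.8,0,0,0,0,0,-0.8,0,0,0]'|grep -E "pos|ft|grip"
python3 -m inch '[0,0,-0.2,0,0,0,0,0,-0.4,0,0,0,0,0,-0.65,0,0,0,0,0,-0.65,0,0,0]'|grep -E "pos|ft|grip"
python3 - <<'E'
from h import *
k=get_calibration("wrist");im=camera("wrist");cv2.imwrite("pics/w15.png",im[:,:,::-1])
for d in cut_out("wrist","pin"): print(d["conf"],d["bbox"],np.argwhere(d["region"]).mean(0)[::-1])
for z in(.016,-.024,-.09):
    p,r,o=tcp();print(z,proj("wrist",p+[0,0,z],k))
for d in cut_out("wrist","stand"): print(d["conf"],d["bbox"])
togo([.5,.03,.21],np.radians(50.25))
E
```

```text
position: [0.4812, 0.3792, 0.1662]
ft_force: [1.2, 0.3, -0.9]
grip_width: 0.0185
grip_force: 35.0
position: [0.4812, 0.3792, 0.218]
ft_force: [1.0, -0.2, -0.6]
grip_width: 0.0186
grip_force: 35.0
0.64 [296.1, 196.9, 346.8, 265.4] [322.51229896 230.89545885]
0.016 [320.01607867 255.86557468]
-0.024 [319.95231338 228.13583382]
-0.09 [319.90003228 199.42843719]
0.91 [275.7, 130.1, 366.1, 213.0]
0.24 [216.6, 232.3, 232.2, 236.4]
row [-2.981 -3.174  0.043] [-0.    -0.     0.001] q6 -0.39
row [-2.981 -3.174  0.043] [ 0.000e+00 -1.000e-03 -1.999e+00] q6 -0.39
```

```bash

python3 -m inch '[-0.3,-0.3,0,0,0,0,-0.6,-0.6,0,0,0,0,-0.8,-0.79,0,0,0,0,-0.8,-0.79,0,0,0,0]'|grep -E "pos"
python3 -m inch '[-0.3,-0.3,0,0,0,0,-0.6,-0.6,0,0,0,0,-0.8,-0.79,0,0,0,0,-0.8,-0.79,0,0,0,0]'|grep -E "pos"
python3 -m inch '[-0.3,-0.3,0,0,0,0,-0.6,-0.6,0,0,0,0,-0.8,-0.79,0,0,0,0,-0.8,-0.79,0,0,0,0]'|grep -E "pos"
python3 -m inch '[-0.3,-0.3,0,0,0,0,-0.6,-0.6,0,0,0,0,-0.8,-0.79,0,0,0,0,-0.8,-0.79,0,0,0,0,-0.8,-0.79,0,0,0,0,-0.8,-0.79,0,0,0,0,-0.8,-0.79,0,0,0,0]'|grep -E "pos|grip"
python3 - <<'E'
from h import *
camera("wrist");k=get_calibration("wrist");im=camera("wrist");cv2.imwrite("pics/w16.png",im[:,:,::-1]);k2=get_calibration("wrist");print(np.abs(np.array(k["T"])-k2["T"]).max())
q=proj("wrist",[.51,.029,.086],k);print("pred",q);darkblob(im,q,22,150,900)
for z in(.016,-.024,-.09):
    p,r,o=tcp();print(z,proj("wrist",p+[0,0,z],k))
print(p)
E
```

```text
position: [0.4869, 0.2842, 0.212]
position: [0.4965, 0.1956, 0.2126]
position: [0.5062, 0.1068, 0.2129]
position: [0.5142, 0.0216, 0.2135]
grip_width: 0.0185
grip_force: 35.0
0.00033110864169721976
pred [326.31883425 182.47624372]
150 [324.6 180.9] [17.5 20.1]
170 [324.8 181. ] [18.6 20.9]
190 [324.9 181.2] [20.  21.4]
200 [324.9 181.1] [20. 22.]
210 [324.9 181.3] [21.  22.5]
220 [324.9 181.2] [21.6 23.2]
0.016 [323.72849951 260.44147296]
-0.024 [323.45642285 231.71137697]
-0.09 [323.17146855 202.1288368 ]
[0.51437268 0.0213414  0.21375247]
```

```bash

python3 - <<'E'
from h import *
k=get_calibration("wrist");im=camera("wrist")
print(at("wrist",324.9,181.2,.086,k))
d=cut_out("wrist","pin")[0];print(d["conf"],d["bbox"]);R=d["region"]
for y in range(196,236,3): x=np.nonzero(R[y])[0];print(y,(x.min(),x.max(),x.mean()) if len(x) else None)
g=cv2.cvtColor(im,cv2.COLOR_RGB2GRAY)
print(g[194:226:2,306:342:2])
p=tcp()[0];print(p)
for dz in(-.03,-.05,-.07,-.085,-.09):
    print(dz,proj("wrist",p+[0,0,dz],k))
E
```

```text
[0.50831425 0.02856938 0.086     ]
0.69 [296.8, 196.5, 348.1, 264.2]
196 None
199 (np.int64(318), np.int64(327), np.float64(322.5))
202 (np.int64(316), np.int64(328), np.float64(322.0))
205 (np.int64(314), np.int64(330), np.float64(322.0))
208 (np.int64(309), np.int64(336), np.float64(322.5))
211 (np.int64(305), np.int64(339), np.float64(322.0))
214 (np.int64(302), np.int64(343), np.float64(322.5))
217 (np.int64(301), np.int64(344), np.float64(322.5))
220 (np.int64(299), np.int64(345), np.float64(322.0))
223 (np.int64(297), np.int64(346), np.float64(321.5))
226 (np.int64(297), np.int64(347), np.float64(322.0))
229 (np.int64(299), np.int64(344), np.float64(321.5))
232 (np.int64(307), np.int64(338), np.float64(322.5))
235 (np.int64(307), np.int64(338), np.float64(322.5))
[[233 232 232 232 232 232 230 230 231 231 231 230 229 231 231 231 231 230]
 [231 231 231 232 232 232 232 231 230 230 231 232 232 231 232 232 231 231]
 [231 231 230 230 230 228 219 196 180 174 191 223 230 231 231 231 231 231]
 [235 234 234 234 234 222 182 182 174 159 138 152 229 229 229 228 228 228]
 [222 232 232 232 23
[... 386 characters left out ...]
30 232 230 229 229 232 233 231 227 201 125]
 [230 229 231 231 230 230 229 229 229 231 229 228 229 232 233 232 229 207]
 [228 230 230 231 231 231 230 229 229 230 230 229 228 228 232 232 231 229]
 [226 227 229 229 229 210 203 182 171 168 175 183 205 227 228 230 232 231]
 [228 226 227 221 192 182 180 176 171 167 158 148 141 175 220 227 229 231]
 [232 229 207 174 181 182 180 175 170 165 157 149 138 122 132 214 227 229]
 [231 230 179 177 181 182 179 175 169 165 157 149 138 122 106 179 227 227]]
[0.51453965 0.0209634  0.21391755]
-0.03 [323.22032596 228.59258137]
-0.05 [323.13862377 218.37302269]
-0.07 [323.0692011  209.73496062]
-0.085 [323.02367302 204.09241255]
-0.09 [323.00957283 202.34846004]
```

```bash

python3 -m inch '[0.06,0.02,0,0,0,0,0.117,0.033,0.1,0,0,0,0.117,0.033,0.25,0,0,0,0.117,0.033,0.35,0,0,0,0.117,0.033,0.4,0,0,0,0.117,0.033,0.4,0,0,0,0.117,0.033,0.4,0,0,0]'|grep -E "pos|ft"
python3 - <<'E'
from h import *
camera("wrist");k=get_calibration("wrist");im=camera("wrist");cv2.imwrite("pics/w17.png",im[:,:,::-1])
p=tcp()[0];print(p,"tip",proj("wrist",p-[0,0,.09],k),"hole",proj("wrist",[.5088,.0288,.086],k))
g=cv2.cvtColor(im,cv2.COLOR_RGB2GRAY);print(g[184:220:2,302:342:2])
togo([.509,.029,.13],np.radians(50.25))
E
```

```text
position: [0.5091, 0.028, 0.1817]
ft_force: [0.2, 0.4, -1.6]
[0.5096097  0.02784648 0.18225632] tip [323.29505575 202.01605346] hole [323.52169093 198.55396972]
[[231 231 232 232 232 232 233 233 233 233 233 234 234 234 234 234 234 234
  234 234]
 [232 231 231 231 231 230 230 230 229 229 211 212 221 229 230 231 232 232
  232 231]
 [234 234 233 233 233 233 232 223 178 128  96  98 106 145 211 228 230 230
  230 230]
 [232 232 233 233 233 233 222 138  77  74 105 120  84  67 101 184 231 232
  233 233]
 [232 232 231 231 231 227 148  84  68  64  69  82  76  82  94 122 214 233
  233 233]
 [233 233 234 233 233 203 134  98  77  72  80  78  68  77  95 126 185 227
  230 231]
 [232 231 231 231 229 153 147 134 102 100 112 103  87 101 125 148 159 226
  232 232]
 [234 234 234 233 229 137 136 149 151 164 173 152 130 134 146 148 157 223
  230 231]
 [231 231 231 232 231 139 112 156 179 183 177 161 138 119 149 151 157 229
  232 231]
 [232 231 230 230 230 179 102 151 182 183 176 161 138 108 143 170 193 233
  233 232]
 [234 234 234 233 233 221 141 158 180 178 174 166 148 118 165 180 228 230
  230 230]
 [232 233 233 233 227 196 182 184 184 197 222 209 178 164 159 149 172 215
  233 233]
 [231 232 229 215 209 217 221 231 235 232 230 231 234 231 215 198 170 147
  225 233]
 [233 230 204 204 232 232 230 231 232 232 231 230 232 234 235 233 229 185
  154 217]
 [227 197 223 233 233 232 232 230 231 232 232 231 230 231 233 234 233 229
  203 137]
 [208 222 232 231 232 232 232 232 231 230 232 232 231 229 231 233 235 233
  230 210]
 [227 228 230 231 231 232 232 232 232 231 230 232 231 230 230 230 233 234
  233 231]
 [232 229 228 229 232 231 230 213 204 186 174 170 178 185 208 228 230 232
  233 233]]
row [0.016 0.006 0.653] [0.    0.    0.001] q6 -1.04
row [0.016 0.006 0.653] [-1.000e-03  0.000e+00 -1.999e+00] q6 -1.04
```

```bash

python3 -m inch '[0.016,0.008,0,0,0,0,0.016,0.008,0.06,0,0,0,0.016,0.008,0.12,0,0,0,0.016,0.008,0.18,0,0,0,0.016,0.008,0.2,0,0,0,0.016,0.008,0.2,0,0,0]'|grep -E "pos|ft"
python3 -m inch '[0,0,0.06,0,0,0,0,0,0.12,0,0,0,0,0,0.18,0,0,0,0,0,0.2,0,0,0,0,0,0.2,0,0,0]'|grep -E "pos|ft"
```

```text
position: [0.5081, 0.0293, 0.1652]
ft_force: [-0.3, -1.7, -1.1]
position: [0.5081, 0.0293, 0.1492]
ft_force: [0.8, 0.4, -0.5]
```

```bash

python3 -m inch '[0,0,0.06,0,0,0,0,0,0.12,0,0,0,0,0,0.18,0,0,0,0,0,0.2,0,0,0,0,0,0.2,0,0,0]'|grep -E "pos|ft"
python3 -m inch '[0,0,0.06,0,0,0,0,0,0.12,0,0,0,0,0,0.15,0,0,0,0,0,0.17,0,0,0,0,0,0.17,0,0,0]'|grep -E "pos|ft"
```

```text
position: [0.5082, 0.0293, 0.1333]
ft_force: [0.4, 0.6, -0.9]
position: [0.5083, 0.0293, 0.1199]
ft_force: [0.1, 0.3, -1.6]
```

Tip is through the lower ear; finish the last millimetres to collar contact.

```bash

python3 -m inch '[0,0,0.02,0,0,0,0,0,0.03,0,0,0,0,0,0.03,0,0,0]'|grep -E "pos|ft"
python3 -m inch '[0,0,0.01,0,0,0,0,0,0.02,0,0,0,0,0,0.02,0,0,0]'|grep -E "pos|ft"
```

```text
position: [0.5086, 0.0292, 0.1179]
ft_force: [0.1, 0.3, -0.9]
position: [0.5086, 0.0292, 0.1163]
ft_force: [0.0, -0.5, -1.4]
```

```bash

python3 -m inch '[0,0,0.01,0,0,0,0,0,0.015,0,0,0,0,0,0.015,0,0,0]'|grep -E "pos|ft"
python3 -m inch '[0,0,0.01,0,0,0,0,0,0.012,0,0,0,0,0,0.012,0,0,0]'|grep -E "pos|ft"
```

```text
position: [0.5087, 0.0292, 0.116]
ft_force: [-1.5, -0.1, 4.7]
position: [0.5088, 0.0293, 0.1159]
ft_force: [-2.9, 1.0, 11.6]
```

Collar is on the ear (TCP 0.116 as computed). Release and retreat.

```bash

python3 -m inch '[0,0,-0.01,0,0,0,0,0,-0.012,0,0,0,0,0,-0.012,0,0,0]'|grep -E "pos|ft"
python3 -m inch '[0,0,0,0,0,0,0,0,0,0,0,0,0,0,0,0,0,0,0,0,0,0,0,0,0,0,0,0,0,0]' 60|grep -E "pos|ft|grip"
python3 -m inch '[0,0,-0.2,0,0,0,0,0,-0.5,0,0,0,0,0,-0.95,0,0,0,0,0,-0.95,0,0,0]'|grep -E "pos|ft"
python3 -m inch '[-0.3,0,-0.4,0,0,0,-0.6,0,-0.4,0,0,0,-0.6,0,-0.4,0,0,0,-0.6,0,-0.4,0,0,0,-0.6,0,-0.4,0,0,0]'|grep -E "pos|ft|time"
python3 - <<'E'
from h import *
camera("wrist");k=get_calibration("wrist");im=camera("wrist");cv2.imwrite("pics/w18.png",im[:,:,::-1])
for d in cut_out("wrist","pin"): b=d["bbox"];print("pin",d["conf"],b)
for P in([.509,.029,.132],[.509,.029,.092]): print(proj("wrist",P,k))
b=camera("scene");cv2.imwrite("pics/s6.png",b[:,:,::-1])
for d in cut_out("scene","pin"): print("scene pin",d["conf"],d["bbox"])
print(proj("scene",[.509,.029,.132]),proj("scene",[.509,.029,.092]),proj("scene",[.509,.029,.086]))
g=b[180:204,282:312].astype(int)
sat=g.max(2)-g.min(2); m=((sat<40)&(g.max(2)>90)).astype(np.uint8)
kk,l,s,c=cv2.connectedComponentsWithStats(m)
print([(s[i,4],(c[i]+[282,180]).round(2).tolist()) for i in range(1,kk) if s[i,4]>6])
camera("top")
for t in("casting","tin","flange","scraper"): print(t,[(round(float(d["conf"]),2),np.round(d["bbox"]).tolist()) for d in cut_out("top",t)][:3])
E
```

```text
position: [0.5088, 0.0292, 0.116]
ft_force: [-2.0, -0.3, 8.2]
position: [0.5086, 0.0293, 0.1149]
ft_force: [0.7, -0.7, 0.5]
grip_width: 0.0437
grip_force: 0.0
position: [0.5125, 0.0288, 0.1962]
ft_force: [0.7, -0.7, 0.3]
time: 32.62
position: [0.5443, -0.0011, 0.2222]
ft_force: [0.3, -0.0, -0.4]
pin 0.84 [304.4, 125.3, 341.1, 159.7]
[324.10305498 147.85790218]
[323.91040751 142.96455534]
[359.08577342 166.31280412] [358.29596092 176.53667984] [358.1814834  178.01855555]
[(np.int32(69), [291.19, 183.0]), (np.int32(80), [308.88, 194.98]), (np.int32(63), [295.94, 195.7])]
casting [(0.86, [186.0, 186.0, 226.0, 218.0]), (0.61, [229.0, 227.0, 265.0, 262.0]), (0.38, [232.0, 111.0, 246.0, 159.0])]
tin [(0.72, [451.0, 235.0, 490.0, 262.0])]
flange [(0.65, [398.0, 124.0, 441.0, 165.0])]
scraper [(0.97, [232.0, 109.0, 246.0, 182.0]), (0.72, [304.0, 180.0, 401.0, 251.0])]
```

```bash
python3 -c "
from rig import hand_in;print(hand_in())"
```

```text
the job is handed in; nothing more can be done
None
```

The job is handed in at about 33 s: the casting stands about 0.30 m from the plug's axis, the lever is on its shut stop with the plug home, and the pin is through both ears and the eye with its collar on the upper ear; on the first swing the tab hit the ear with the plug still up (about 56 N side load at the wrist), so I backed off, pressed it down and finished the swing.

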